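# Close the refilled disinfectant sprayer

### The job

The sprayer has just been refilled. Take the funnel out of its filler and put it down inside the grey drip tray without dropping it; then close the filler with its bar-grip cap: lugs down through the slots, pressed down on the seal and twisted a quarter turn clockwise to the stop, so that it stays locked when you let go. Leave the jug, the small screw cap and the dropper bottle where they are.

Things in the scene. Friction and masses are not known exactly. Their poses are not given: they have to be found in the camera images.
- tank: green sprayer tank, immovable, 170 (x) x 240 (y) mm, 195 mm high; origin at the centre of its underside, x to its back, y to its left seen from the robot. Its upper front shoulder slopes 35 deg and carries the filler; a 60 x 150 mm black module sticks out 53 mm behind. A black carry handle (bar along y, 22 mm thick, 190 mm wide) stands over its back half at x = 35 mm, up to z = 273 mm
- neck: grey plastic filler neck, 61 mm diameter, standing 42 mm out of the sloping shoulder. Origin at the centre of the mouth's upper face; z = the filler's axis, out of the mouth, 35 deg from vertical, leaning to the tank's front (-x); x = up the slope, y = the tank's y. The mouth is a ring 5 mm thick with a 37 mm bore and two slots at +x and -x; under it lugs up to 51 mm over both can turn
- slot (a point): middle of the slot at the neck's +x, 22 mm off the axis, at the mouth's upper face; its twin is at -x. Slots are 17 mm wide and reach out to 51 mm diameter; a moulded rib on the outside of the neck marks each. Below the ring a lug can turn only clockwise (seen looking down into the mouth), to a hard stop 85 deg from the slot
- seal (a joint): sprung rubber seal ring on the neck's rim, 51 to 60 mm diameter: how far it is pressed in, m. At 0 its top is 6 mm above the mouth's face; it begins to yield at about 3 N and bottoms at 0.0045 (1.5 mm above the face) at about 9 N
- cap: yellow filler cap, loose on the desk, right way up, 70 g: black plug 33 mm diameter, 13 mm high with two lugs; above it a disc of 68 mm diameter (z 13 to 21 mm); on that a bar grip along x, 62 mm long, 14 mm wide (z 21 to 46 mm). Origin at the centre of the plug's underside, z up. Turned half round it is the same. Turning it under the pressed seal takes 0.1 to 0.4 Nm, and more at the stop
- cap_bar (a point): point on the cap's axis at mid-height of the bar grip, 34 mm above the cap's origin
- cap_lug (a point): centre of the lug at the cap's +x, its twin at -x: in line with the bar, 46 mm over both, 12 mm wide, 5 mm high, at the plug's foot. Unpressed in the slots, the cap's origin is at neck z = -7 mm; the lugs pass under the ring only below -10 mm (about 7 N); pressed home it is at -11.5 mm; once turned and let go, the seal lifts it to -10 mm
- funnel: white funnel, 90 mm long, loose, 50 to 100 g, standing in the filler. Origin at the centre of the spout's end, z along its axis to the mouth. Spout 33 mm diameter, 36 mm long; collar of 60 mm diameter that rests on the seal; bowl up to z = 90 mm, 100 mm diameter, wall 3 mm. In the filler its axes lie along the neck's, its origin at neck z = -30 mm
- funnel_tab (a point): centre of the funnel's flat tab, 67 mm off the axis along the funnel's +y, at z = 85 mm; the tab sticks out of the rim from 48 to 82 mm off the axis, 24 mm wide in funnel x, 8 mm thick in z
- funnel_mid (a point): point on the funnel's axis 45 mm above its spout's end, by which its place in the tray is judged
- tray: grey open drip tray on the desk, loose, 180 mm (x) x 230 mm (y), 40 mm high, wall and floor 5 mm; origin at the centre of its underside
- jug: white concentrate jug, 90 mm diameter, 200 mm high, open; origin at the centre of its underside. Leave alone
- jugcap: the jug's yellow screw cap, plain, 48 mm diameter, 20 mm high, no bar; origin at the centre of its underside. Leave alone
- dropper: small white dropper bottle, 24 mm diameter, 60 mm high; origin at the centre of its underside. Leave alone

How it is judged:
By the outcome, as a careful person would: the job done as asked, in the order asked, and still so for the second after the job is handed in, with the robot touching nothing.
It also fails if it takes over 67 s, if anything falls off the work surface, if the arm or the gripper's body presses on something with over 40 N, if the wrist force passes 120 N, or if a joint passes its speed limit or range.

### The arm

A 7-joint arm with a two-finger parallel gripper is mounted at the origin on the work surface. World frame = base frame: x ahead of the robot, y to its left, z up, the work surface at z = 0. Lengths are in m, angles in rad, forces in N, time in s.
With the tool pointing down it reaches from about 0.425 to 0.875 m from the base axis. Payload 4.7 kg.
Tool frame: the origin (TCP) lies on the centre line of the jaws, within the pads' length; the fingertips stand ahead of it and the grasp point (between the pads) lies 2 mm behind it (nose_length is the z of the fingertips in the tool frame, in m); z points along the fingers, y is the line along which they close (so a half turn about z gives the same grasp; the last joint's range is limited). The gripper opens to 87 mm and grips with 3 to 60 N. Pads are 19 mm wide; open, the fingers measure 117 mm over their backs; the gripper's body (75 mm by 190 mm) begins 51 mm behind the grasp point.
Start: joints at [-1.231, 0.321, -0.07, 1.45, 0.023, 1.371, -0.057], TCP at [0.208, 0.616, 0.24] pointing down, gripper open.
Joint ranges: [-2.86, 2.86], [-0.3, 2.09], [-1.38, 1.24], [0.06, 2.45], [-1.56, 4.7], [0.09, 2.05], [-2.69, 2.69]. Speed limits (rad/s): [2.57, 2.57, 3.14, 3.14, 3.14, 3.14, 3.14].

### API

Orientations are given as a rotation vector (axis times angle).
In Python, from bench import * gives the robot as it stands.
- The arm moves only by the tool send_rows, never from a script. Its arguments are lists of equal length, an entry for each row: "xyz": the shift along the tool's x, y, z in mm, a list of three; "dr": the turn, a rotation vector about the tool's x, y, z in rad, a list of three. A call has exactly 10 rows; each row is the pose to reach, as a shift and turn from the pose commanded when the call began, along the tool's axes at that moment; what a row does not reach only later rows make up. A row lasts 1/12 s, in which the tool goes at most 41.7 mm and 7.16 degrees, less where a joint would pass 70% of its speed; a pose out of reach is approached as far as the arm can. A call with a gripper value outside its range is refused whole. "jaw" is the finger opening in mm, from 0 to 87, set as the call begins (left out, the last holds). The fingers move at their own pace and stop on an object; "grip_force" is the grip in N (left out, the last holds). Time passes only in rows, so rows that repeat a pose let the fingers close, or fill a call up. It gives the time, the measured TCP pose, the force, the opening and the grip force at its end, in the units of the state.
- get_state(): the state, without advancing time (a new reading comes with each control period).
- get_image(name): name is "scene" or "top" or "wrist"; returns the picture (480x640x3 uint8, red, green, blue); there is no depth.
- calibration(name): a dict with "vfov" (degrees; the focal length in pixels is half the picture's height over the tangent of half this angle, whatever the lens; pixels are square), "cx", "cy" (the principal point, pixels), "rvec" (rotation vector, rad) and "tvec" (3), from world to camera coordinates, as OpenCV has them; the wrist camera has in their place "hand_eye" (4x4, takes a point from camera to tool coordinates, whose origin is the TCP and whose axes are the flange's). Camera axes: x right, y down, z forward; pixel columns grow to the right and rows downward; lengths in m; the calibration is good to about 2 mm. A picture is of the moment at which its call begins: read the wrist's pose just before it. calibration takes no time and is no camera call.
- close_job(): hands the job in; it is judged then, once.
The state is a dict: "time": time; "joint_positions": joint angles; "qd": joint speeds; "joint_torque": joint torques, N m; "position": TCP position; "tool_rot": TCP orientation; "ft_force": force on the tool from outside, world axes, zero at the start; "torque": the same for the moment, N m; "grip_width": opening from 0.0 (shut) to 1.0 (fully open); "grip_force": force on a finger pad.
Only numpy, scipy, OpenCV 4.12 (cv2) and the standard library are available. Lean on these libraries where they do the work, as an engineer would, in place of code of your own. Each camera call takes 0.05 s, during which the arm holds its last target. There are 200 camera calls.

## Working session

There is one attempt and no reset: what is moved stays moved. The work goes in short steps, Python scripts to look and compute and a tool call to move; the robot and the scene stay as the last step left them, time stands still between calls to the robot, and variables do not carry over. Pictures are saved under pics/ and viewed, at most 10 in all, crops included, and the job is handed in when it is done.

Besides the shell and the picture viewer there is one more tool, called by a JSON object that holds its "name" and its "arguments". send_rows: Moves the arm, as the interface text tells. Its arguments: {"type":"object","properties":{"xyz":{"type":"array"},"dr":{"type":"array"},"jaw":{"type":"number"},"grip_force":{"type":"number"}},"required":["xyz","dr"]}

```bash
ls; mkdir -p pics
python3 - <<'E'
from bench import *
import cv2
s=get_state();print({k:s[k] for k in s})
for n in("scene","top","wrist"):
    print(n,calibration(n))
    cv2.imwrite(f"pics/{n}0.png",get_image(n)[:,:,::-1])
E
```

```text
pics
{'time': 0.0, 'joint_positions': array([-1.23087505,  0.32182284, -0.07012055,  1.4516815 ,  0.02259888,
        1.37079534, -0.05689081]), 'qd': array([-6.02885596e-04,  1.06080204e-03,  1.66899174e-03,  8.86413690e-06,
       -1.34482515e-03, -8.15542181e-04,  8.22654330e-04]), 'joint_torque': array([-4.64404475e-04, -4.91294575e+01, -4.04298278e-01, -3.12526846e+01,
       -6.38725958e-02,  4.38307668e-02,  1.67934240e-04]), 'position': array([0.20791297, 0.61529638, 0.23845861]), 'tool_rot': array([-5.09386993e-01, -3.09979064e+00,  2.99371344e-03]), 'ft_force': array([-0.00448126,  0.13816936, -0.20666795]), 'torque': array([ 0.00435812, -0.05402628,  0.0066033 ]), 'grip_force': 0.0, 'grip_width': 1.0092084838757818}
scene {'vfov': 55.11267200123639, 'cx': 327.1095665402242, 'cy': 234.82726007541578, 'rvec': array([ 1.89565277,  1.04998562, -0.59656102]), 'tvec': array([-0.27998975, -0.10029644,  1.42441577])}
top {'vfov': 54.85589171962837, 'cx': 318.5215566601335, 'cy': 236.6128861925863, 'rvec': array([ 2.16117613, -2.20157554,  0.12648346]), 'tvec': array([-0.01250084,  0.5879442 ,  1.18786695])}
wrist {'vfov': 60.073778591024045, 'cx': 319.5197373109024, 'cy': 235.87032748337384, 'hand_eye': array([[ 5.15036871e-04, -9.70078541e-01, -2.42790774e-01,
         6.53441502e-02],
       [ 9.99999642e-01,  3.36462953e-04,  7.76970199e-04,
        -1.76090512e-04],
       [-6.72032016e-04, -2.42791087e-01,  9.70078366e-01,
        -1.44669712e-01],
       [ 0.00000000e+00,  0.00000000e+00,  0.00000000e+00,
         1.00000000e+00]])}
```

View pics/scene0.png

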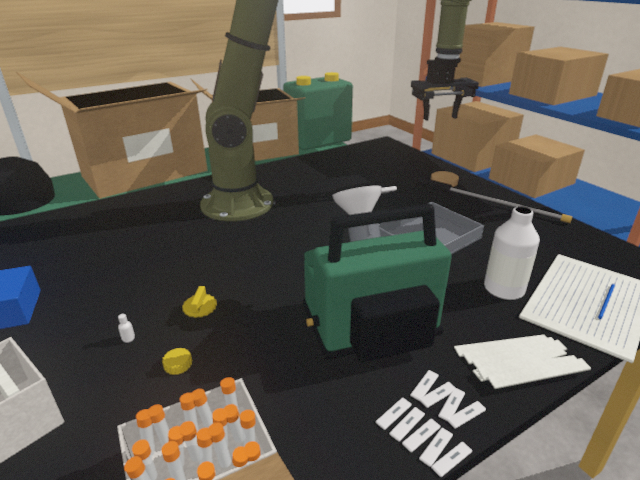

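View pics/top0.png

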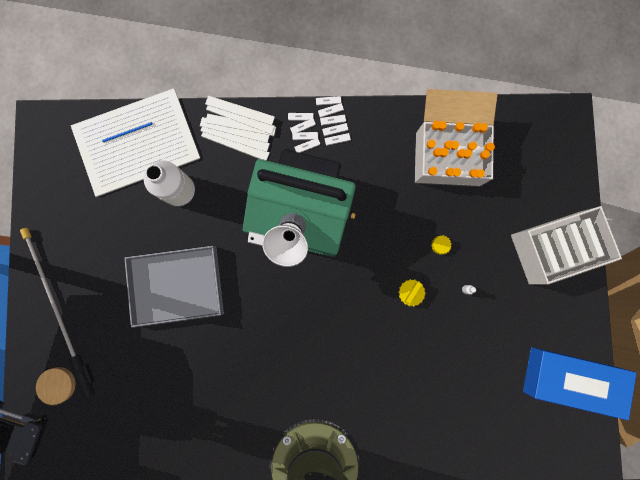

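Scene: tank centre near top-pixel (300,205), handle ends (259,175)/(349,196), funnel rim about (286,245) with tab at (254,239), tray (173,286), bar cap (412,293), jug cap (442,245), dropper (469,290).

```bash
cat > h.py <<'E'
import numpy as np, cv2
from scipy.spatial.transform import Rotation as R
from bench import *
def cam(name,s=None):
    c=calibration(name); f=240/np.tan(np.radians(c['vfov']/2))
    K=np.array([[f,0,c['cx']],[0,f,c['cy']],[0,0,1]])
    if name=='wrist':
        T=np.eye(4);T[:3,:3]=R.from_rotvec(s['tool_rot']).as_matrix();T[:3,3]=s['position']
        W=np.linalg.inv(T@c['hand_eye']); return K,W[:3,:3],W[:3,3]
    return K,R.from_rotvec(c['rvec']).as_matrix(),np.array(c['tvec'])
def ray(C,px):
    K,Rm,t=C; d=Rm.T@np.linalg.inv(K)@np.array([px[0],px[1],1.]); return -Rm.T@t,d/np.linalg.norm(d)
def atz(C,px,z):
    o,d=ray(C,px); return o+d*(z-o[2])/d[2]
def proj(C,P):
    K,Rm,t=C; q=(K@(Rm@np.atleast_2d(P).T+t[:,None])).T; return q[:,:2]/q[:,2:]
def tri(*rays):
    A=sum(np.eye(3)-np.outer(d,d) for o,d in rays); b=sum((np.eye(3)-np.outer(d,d))@o for o,d in rays)
    return np.linalg.solve(A,b)
E
python3 - <<'E'
from h import *
np.set_printoptions(precision=4,suppress=True)
t=cam('top');s=cam('scene')
a,b=atz(t,(259,175),.265),atz(t,(350,196),.265)
print('handle',a,b,np.linalg.norm(a-b))
y=(a-b)[:2];y/=np.linalg.norm(y);x=np.array([y[1],-y[0]]);print('yaw',np.arctan2(x[1],x[0]))
print('tank c',((a+b)/2)[:2]-.035*x)
print('top corners',[atz(t,p,.195) for p in [(256,158),(355,182)]])
print('rim tri',tri(ray(t,(286,245)),ray(s,(358,197))),'tab',tri(ray(t,(254,239)),ray(s,(391,188))))
print('tray',[atz(t,p,.04) for p in [(125,258),(215,247),(222,314),(132,326)]])
print('cap',atz(t,(412,293),.03),[atz(t,p,.046) for p in [(405,299),(419,286)]])
E
```

```text
handle [0.6994 0.1062 0.265 ] [ 0.6508 -0.0874  0.265 ] 0.19967962336102002
yaw -0.24581011029633484
tank c [0.6412 0.0179]
top corners [array([0.7557, 0.1203, 0.195 ]), array([ 0.6962, -0.1062,  0.195 ])]
rim tri [0.5524 0.0545 0.2336] tab [0.5672 0.1244 0.2418]
tray [array([0.54  , 0.4759, 0.04  ]), array([0.5642, 0.2453, 0.04  ]), array([0.3923, 0.2272, 0.04  ]), array([0.3669, 0.4547, 0.04  ])]
cap [ 0.4356 -0.2641  0.03  ] [array([ 0.4211, -0.2419,  0.046 ]), array([ 0.4536, -0.2794,  0.046 ])]
```

Run:
```python
import cv2,numpy as np
a=cv2.imread('pics/scene0.png')[160:260,300:460];b=cv2.imread('pics/top0.png')[140:310,230:430]
a=cv2.resize(a,None,fx=4,fy=4,interpolation=2)[:,:400*2];b=cv2.resize(b,None,fx=4,fy=4,interpolation=2)[:600]
cv2.imwrite('pics/z1.png',b)
```

```text
(no output)
```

View pics/z1.png

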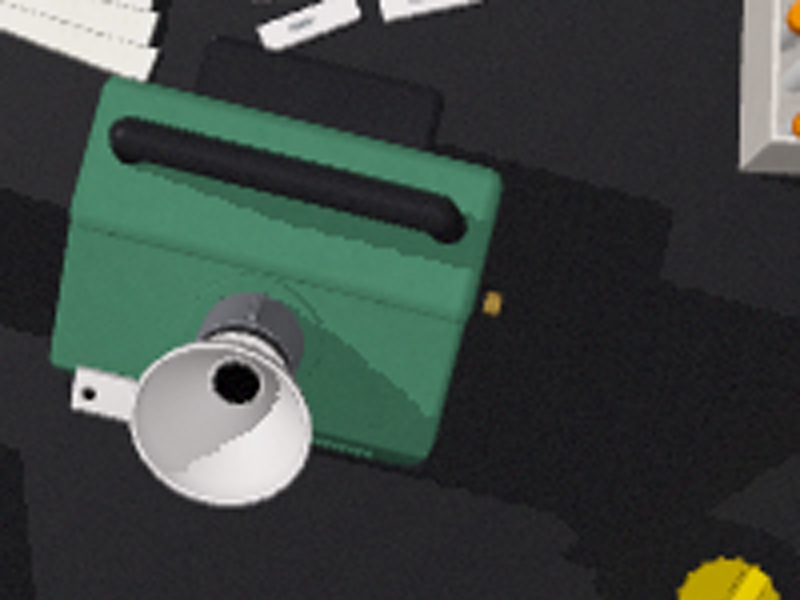

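The enlarged top view shows the tank's sloping front with the funnel's rim centre at full-frame (285.5,246), tab at about (256,238), and the neck rib up-slope. Now a closer wrist look at the tab.

```bash
cat >> h.py <<'E'
np.set_printoptions(precision=4,suppress=True)
def neckR(yaw): return (R.from_euler('z',yaw)*R.from_euler('y',-np.radians(35))).as_matrix()
def toolA(yaw,turn=0): # tool z=-nz, x=ny, y=nx, then turn about tool z
    N=neckR(yaw); return R.from_matrix(np.c_[N[:,1],N[:,0],-N[:,2]])*R.from_euler('z',turn)
def delta(p,Rt,s=None,ref=None):
    s=s or get_state(); R0=R.from_rotvec(s['tool_rot']); p0=s['position']
    if ref: p0,R0=ref
    print('xyz',(R0.inv().apply(np.array(p)-p0)*1000).round(1),'dr',(R0.inv()*Rt).as_rotvec().round(4),'t',round(float(s['time']),2))
E
python3 - <<'E'
from h import *
yaw=-.25;N=neckR(yaw);tab=np.array([.565,.123,.240])
delta(tab+.12*N[:,2],toolA(yaw))
E
```

```text
xyz [-427.2 -357.6  -99. ] dr [-0.4925 -0.4543  1.445 ] t 0.15
```

{"name": "send_rows", "arguments": {"xyz": [[-427,-358,-99],[-427,-358,-99],[-427,-358,-99],[-427,-358,-99],[-427,-358,-99],[-427,-358,-99],[-427,-358,-99],[-427,-358,-99],[-427,-358,-99],[-427,-358,-99]], "dr": [[-0.49,-0.45,1.445],[-0.49,-0.45,1.445],[-0.49,-0.45,1.445],[-0.49,-0.45,1.445],[-0.49,-0.45,1.445],[-0.49,-0.45,1.445],[-0.49,-0.45,1.445],[-0.49,-0.45,1.445],[-0.49,-0.45,1.445],[-0.49,-0.45,1.445]]}}

```text
time: 0.98
position: [0.422, 0.2634, 0.3128]
tool_rot: [1.846, 1.998, 0.426]
ft_force: [0.4, 0.3, 0.4]
grip_width: 1.0
grip_force: 0.0
```

Run:
```python
from h import *
yaw=-.25;N=neckR(yaw);tab=np.array([.565,.123,.240])
delta(tab+.12*N[:,2],toolA(yaw));s=get_state();print(s['position'],s['joint_positions'])
```

```text
xyz [-129.3   68.1   18.5] dr [-0.1069 -0.0988  0.3033] t 0.98
[0.422  0.2634 0.3128] [-0.9922 -0.2914  0.0769  2.009   0.4717  1.1773 -0.9658]
```

{"name": "send_rows", "arguments": {"xyz": [[-129,68,18],[-129,68,18],[-129,68,18],[-129,68,18],[-129,68,18],[-129,68,18],[-129,68,18],[-129,68,18],[-129,68,18],[-129,68,18]], "dr": [[-0.107,-0.099,0.303],[-0.107,-0.099,0.303],[-0.107,-0.099,0.303],[-0.107,-0.099,0.303],[-0.107,-0.099,0.303],[-0.107,-0.099,0.303],[-0.107,-0.099,0.303],[-0.107,-0.099,0.303],[-0.107,-0.099,0.303],[-0.107,-0.099,0.303]]}}

```text
time: 1.82
position: [0.5042, 0.1487, 0.3371]
tool_rot: [2.06, 1.613, 0.495]
ft_force: [-0.2, -0.5, -0.3]
grip_width: 1.001
grip_force: 0.0
```

Run:
```python
from h import *
yaw=-.25;N=neckR(yaw);tab=np.array([.565,.123,.240])
s=get_state();cv2.imwrite('pics/w1.png',get_image('wrist')[:,:,::-1]);np.save('w1.npy',np.r_[s['position'],s['tool_rot']])
delta(tab+.12*N[:,2],toolA(yaw));print(s['position'],s['joint_positions'])
C=cam('wrist',s);rim=tab-.067*N[:,1];print(proj(C,[tab,rim,rim-.055*N[:,2]]))
```

```text
xyz [-9.7 -2.4 -3. ] dr [-0.0054  0.0033  0.0082] t 1.87
[0.5042 0.1487 0.3371] [-0.4573 -0.3007 -0.1469  2.0067  0.4662  1.0627 -1.0021]
[[316.6812 250.7081]
 [316.0187 343.3769]
 [316.9703 310.1851]]
```

View pics/w1.png

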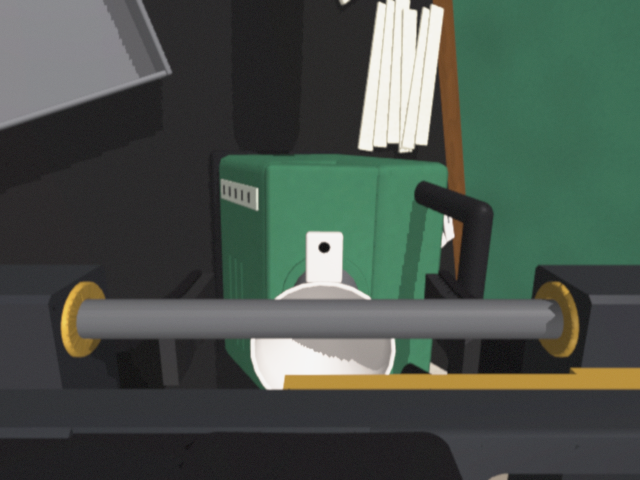

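The wrist view shows the tab clearly: hole at (324,247), tab edges at columns 306–343, outer end at row 232, rim from column 251 to 395. q2 is at its limit here, so I'll move inward.

Run:
```python
from h import *
v=np.load('w1.npy');s=dict(position=v[:3],tool_rot=v[3:]);C=cam('wrist',s);t=cam('top')
def T(a,b):
    r=[ray(t,a),ray(C,b)];p=tri(*r);print(p,[np.linalg.norm(np.cross(p-o,d))*1000 for o,d in r]);return p
h=T((252,238.25),(324,247));e=T((248.75,237),(324.5,232))
yaw=-.25;N=neckR(yaw)
print('depth hole',(C[1]@h+C[2])[2])
tab=e-.015*N[:,1];print('tab',tab,proj(C,[tab+.082*0*N[:,1],tab-.067*N[:,1]+.005*N[:,2]+.05*N[:,0],tab-.067*N[:,1]+.005*N[:,2]-.05*N[:,0]]))
print('top rim pred',proj(t,tab-.067*N[:,1]+.005*N[:,2]),'(285.5,246)')
```

```text
[0.5667 0.1252 0.2453] [np.float64(1.2818429448584157), np.float64(1.2818429448586257)]
[0.5704 0.133  0.2428] [np.float64(2.0716707552795133), np.float64(2.0716707552797113)]
depth hole 0.26756053365915305
tab [0.5667 0.1185 0.2428] [[322.4712 256.8566]
 [394.6735 353.6146]
 [248.3605 352.0288]]
top rim pred [[284.6578 246.1434]] (285.5,246)
```

Run:
```python
from h import *
yaw=-.25;N=neckR(yaw);tab=np.array([.567,.1185,.243])
delta(tab-.002*N[:,2],toolA(yaw))
```

```text
xyz [-13.2   2.4 118.2] dr [-0.0054  0.0033  0.0082] t 1.87
```

{"name": "send_rows", "arguments": {"xyz": [[-5,1,20],[-10,2,45],[-13,2.4,65],[-13,2.4,85],[-13,2.4,100],[-13,2.4,110],[-13,2.4,118],[-13,2.4,118],[-13,2.4,118],[-13,2.4,118]], "dr": [[-0.005,0.003,0.008],[-0.005,0.003,0.008],[-0.005,0.003,0.008],[-0.005,0.003,0.008],[-0.005,0.003,0.008],[-0.005,0.003,0.008],[-0.005,0.003,0.008],[-0.005,0.003,0.008],[-0.005,0.003,0.008],[-0.005,0.003,0.008]]}}

```text
time: 2.7
position: [0.5687, 0.1176, 0.2427]
tool_rot: [2.065, 1.601, 0.506]
ft_force: [0.4, 0.2, -0.4]
grip_width: 1.004
grip_force: 0.0
```

Run:
```python
from h import *
yaw=-.25;N=neckR(yaw);tab=np.array([.567,.1185,.243])
delta(tab-.002*N[:,2],toolA(yaw));s=get_state();print(s['position'],s['joint_positions'])
C=cam('wrist',s);cv2.imwrite('pics/w2.png',get_image('wrist')[:,:,::-1])
print(proj(C,[tab,tab+.015*N[:,1]]))
```

```text
xyz [ 0.5 -1.3  0.7] dr [ 0.0008  0.0005 -0.0018] t 2.7
[0.5687 0.1176 0.2427] [-0.4012 -0.1516 -0.0787  2.0836  0.5429  0.8071 -1.0345]
[[315.2317 313.0137]
 [315.0542 274.8768]]
```

View pics/w2.png

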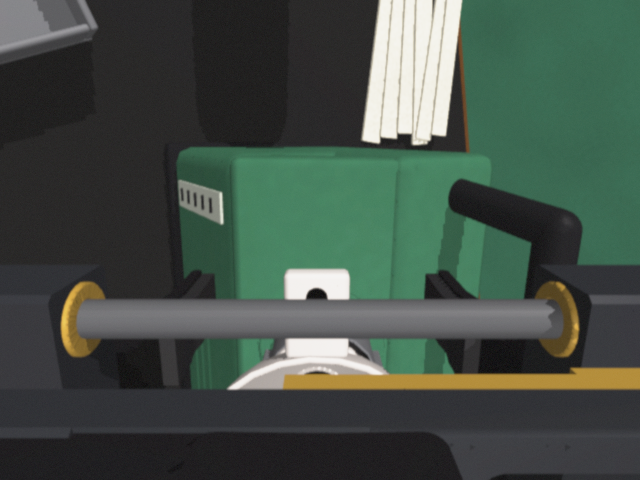

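The tab lies centred between the fingers (columns 285–350, depth 157 mm, as it should). Close.

{"name": "send_rows", "arguments": {"xyz": [[0,0,0],[0,0,0],[0,0,0],[0,0,0],[0,0,0],[0,0,0],[0,0,0],[0,0,0],[0,0,0],[0,0,0]], "dr": [[0,0,0],[0,0,0],[0,0,0],[0,0,0],[0,0,0],[0,0,0],[0,0,0],[0,0,0],[0,0,0],[0,0,0]], "jaw": 0, "grip_force": 40}}

```text
time: 3.58
position: [0.5685, 0.1168, 0.2417]
tool_rot: [2.066, 1.601, 0.504]
ft_force: [-0.1, -0.5, 0.1]
grip_width: 0.325
grip_force: 0.0
```

{"name": "send_rows", "arguments": {"xyz": [[0,0,-3],[0,0,-7],[0,0,-12],[0,0,-18],[0,0,-25],[0,0,-32],[0,0,-40],[0,0,-48],[0,0,-55],[0,0,-60]], "dr": [[0,0,0],[0,0,0],[0,0,0],[0,0,0],[0,0,0],[0,0,0],[0,0,0],[0,0,0],[0,0,0],[0,0,0]]}}

```text
time: 4.42
position: [0.5349, 0.1259, 0.2921]
tool_rot: [2.065, 1.601, 0.506]
ft_force: [0.3, -0.3, -0.6]
grip_width: 0.273
grip_force: 40.0
```

Run:
```python
from h import *
s=get_state();print(s['position'],s['joint_positions'],s['grip_width']*87)
tr=np.array([[.54,.4759],[.5642,.2453],[.3923,.2272],[.3669,.4547]]);print('tray c',tr.mean(0),np.linalg.norm(np.diff(tr,axis=0),axis=1))
```

```text
[0.5349 0.1259 0.2921] [-0.4246 -0.2489 -0.1042  2.061   0.4952  0.9316 -1.0029] 23.733941185009936
tray c [0.4659 0.3508] [0.2319 0.1729 0.2289]
```

Run:
```python
from h import *
def V(yaw): 
    Z=R.from_euler('z',yaw).as_matrix(); return R.from_matrix(np.c_[Z[:,1],Z[:,0],-Z[:,2]])
delta([.459,.418,.31],V(.1))
t=cam('top');print('jug top',atz(t,(154,173),.2), 'cmd')
```

```text
xyz [ 264.  -109.7  -98.5] dr [ 0.6053  0.1071 -0.3412] t 4.42
jug top [0.7229 0.3512 0.2   ] cmd
```

{"name": "send_rows", "arguments": {"xyz": [[12,-6,-6],[36,-17,-16],[71,-30,-30],[106,-44,-42],[140,-58,-54],[174,-72,-66],[206,-86,-78],[232,-97,-88],[251,-104,-95],[264,-110,-98.5]], "dr": [[0.03,0.005,-0.017],[0.09,0.016,-0.05],[0.163,0.029,-0.09],[0.242,0.043,-0.136],[0.32,0.057,-0.18],[0.4,0.07,-0.225],[0.472,0.083,-0.266],[0.532,0.094,-0.3],[0.575,0.102,-0.324],[0.605,0.107,-0.341]]}}

```text
time: 5.25
position: [0.4587, 0.4205, 0.3086]
tool_rot: [-2.102, -2.33, 0.002]
ft_force: [-0.7, 0.4, -0.1]
grip_width: 0.268
grip_force: 40.0
```

Run:
```python
from h import *
def V(yaw): 
    Z=R.from_euler('z',yaw).as_matrix(); return R.from_matrix(np.c_[Z[:,1],Z[:,0],-Z[:,2]])
delta([.459,.418,.11],V(.1))
s=get_state();print(s['position'],s['joint_positions'],s['grip_width']*87)
im=np.hstack([cv2.resize(get_image('wrist'),(400,300)),get_image('scene')[60:360,240:640]])
cv2.imwrite('pics/m1.png',im[:,:,::-1])
```

```text
xyz [ -2.7   0.7 198.6] dr [-0.0032 -0.0012  0.0028] t 5.25
[0.4587 0.4205 0.3086] [-0.6157  0.2488 -0.2064  1.4093  0.0477  1.4903 -0.7171] 23.31548480955032
```

View pics/m1.png

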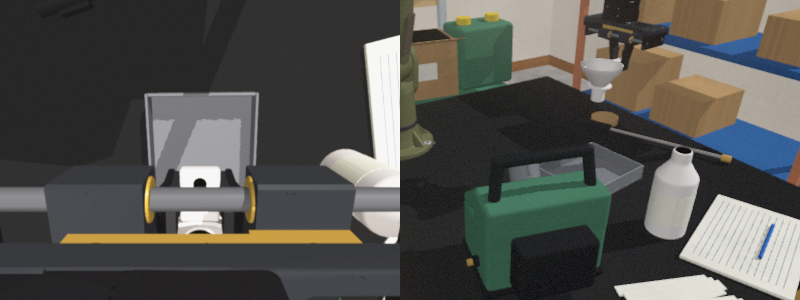

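Funnel hangs level, gripped well (tab at small-view columns 178–221), tray straight below and ahead. Lower it.

{"name": "send_rows", "arguments": {"xyz": [[-1,0,10],[-2,0,32],[-3,0,60],[-3,0,90],[-3,0,120],[-3,0,147],[-3,0,168],[-3,0,184],[-3,0,194],[-3,0,199]], "dr": [[0,0,0],[0,0,0],[0,0,0],[0,0,0],[0,0,0],[0,0,0],[0,0,0],[0,0,0],[0,0,0],[0,0,0]]}}

```text
time: 6.18
position: [0.4589, 0.4125, 0.1078]
tool_rot: [2.109, 2.327, -0.005]
ft_force: [-0.3, -1.3, 0.3]
grip_width: 0.271
grip_force: 40.0
```

{"name": "send_rows", "arguments": {"xyz": [[0,0,2],[0,0,4],[0,0,6],[0,0,8],[0,0,10],[0,0,12],[0,0,13],[0,0,14],[0,0,14],[0,0,14]], "dr": [[0,0,0],[0,0,0],[0,0,0],[0,0,0],[0,0,0],[0,0,0],[0,0,0],[0,0,0],[0,0,0],[0,0,0]]}}

```text
time: 7.02
position: [0.4594, 0.4146, 0.0954]
tool_rot: [-2.108, -2.329, 0.002]
ft_force: [0.0, 0.2, 0.0]
grip_width: 0.266
grip_force: 40.0
```

Run:
```python
from h import *
s=get_state();print(s['position'],s['tool_rot'],s['ft_force'],s['torque'])
im=np.hstack([cv2.resize(get_image('wrist'),(400,300)),cv2.resize(get_image('top')[180:405,80:380],(400,300))])
cv2.imwrite('pics/m2.png',im[:,:,::-1])
```

```text
[0.4594 0.4146 0.0954] [-2.1083 -2.3287  0.0016] [0.0493 0.1532 0.0434] [-0.0695  0.0434 -0.0226]
```

View pics/m2.png

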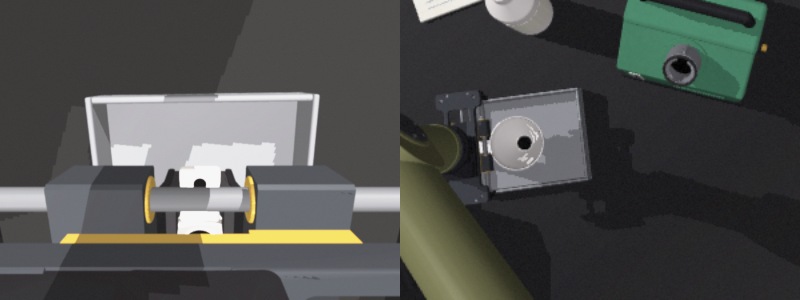

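Funnel is over the tray's middle (top-view about (168,286)), level, not touching yet. The open filler is visible too.

{"name": "send_rows", "arguments": {"xyz": [[0,0,1],[0,0,2],[0,0,3],[0,0,4],[0,0,5],[0,0,6],[0,0,6],[0,0,6],[0,0,6],[0,0,6]], "dr": [[0,0,0],[0,0,0],[0,0,0],[0,0,0],[0,0,0],[0,0,0],[0,0,0],[0,0,0],[0,0,0],[0,0,0]]}}

```text
time: 7.95
position: [0.4594, 0.4147, 0.0896]
tool_rot: [-2.108, -2.329, 0.001]
ft_force: [0.3, 0.6, 0.5]
grip_width: 0.271
grip_force: 40.0
```

{"name": "send_rows", "arguments": {"xyz": [[0,0,0.5],[0,0,1],[0,0,1.5],[0,0,2],[0,0,2.5],[0,0,3],[0,0,3],[0,0,3],[0,0,3],[0,0,3]], "dr": [[0,0,0],[0,0,0],[0,0,0],[0,0,0],[0,0,0],[0,0,0],[0,0,0],[0,0,0],[0,0,0],[0,0,0]]}}

```text
time: 8.78
position: [0.4594, 0.4165, 0.0883]
tool_rot: [-2.107, -2.329, -0.004]
ft_force: [-2.3, 2.0, 7.6]
grip_width: 0.268
grip_force: 40.1
```

Contact (7.6 N). Ease off and release.

{"name": "send_rows", "arguments": {"xyz": [[0,0,-0.4],[0,0,-0.8],[0,0,-1.2],[0,0,-1.5],[0,0,-1.5],[0,0,-1.5],[0,0,-1.5],[0,0,-1.5],[0,0,-1.5],[0,0,-1.5]], "dr": [[0,0,0],[0,0,0],[0,0,0],[0,0,0],[0,0,0],[0,0,0],[0,0,0],[0,0,0],[0,0,0],[0,0,0]], "grip_force": 5}}

```text
time: 9.62
position: [0.4596, 0.4155, 0.0886]
tool_rot: [-2.108, -2.329, -0.001]
ft_force: [-2.3, 3.5, 5.7]
grip_width: 0.275
grip_force: 5.0
```

{"name": "send_rows", "arguments": {"xyz": [[0,0,0],[0,0,0],[0,0,0],[0,0,0],[0,0,0],[0,0,0],[0,0,0],[0,0,0],[0,0,0],[0,0,0]], "dr": [[0,0,0],[0,0,0],[0,0,0],[0,0,0],[0,0,0],[0,0,0],[0,0,0],[0,0,0],[0,0,0],[0,0,0]], "jaw": 50}}

```text
time: 10.45
position: [0.4593, 0.4146, 0.088]
tool_rot: [-2.108, -2.329, 0.002]
ft_force: [1.2, -0.4, 0.1]
grip_width: 0.575
grip_force: 0.0
```

Run:
```python
from h import *
s=get_state();print(s['position'],s['tool_rot'],s['ft_force'],s['grip_width']*87,s['time'])
t0=get_image('top');cv2.imwrite('pics/top2.png',t0[:,:,::-1])
im=np.hstack([cv2.resize(get_image('wrist'),(400,300)),cv2.resize(t0[180:405,80:380],(400,300))])
cv2.imwrite('pics/m3.png',im[:,:,::-1])
```

```text
[0.4593 0.4146 0.088 ] [-2.1083 -2.3288  0.0015] [ 1.2474 -0.3823  0.1149] 50.0286199773801 10.45
```

View pics/m3.png

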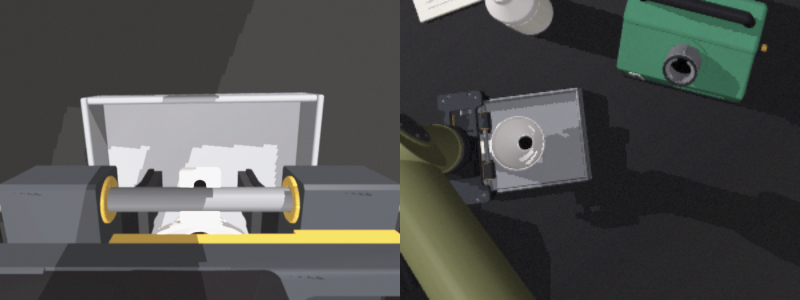

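Funnel stands upright on the tray floor, released (tab centred between open fingers at small-view (200,185)). Retract and go look into the filler.

{"name": "send_rows", "arguments": {"xyz": [[0,0,-4],[0,0,-12],[0,0,-24],[0,0,-40],[0,0,-62],[0,0,-90],[0,0,-120],[0,0,-150],[0,0,-180],[0,0,-205]], "dr": [[0,0,0],[0,0,0],[0,0,0],[0,0,0],[0,0,0],[0,0,0],[0,0,0],[0,0,0],[0,0,0],[0,0,0]]}}

```text
time: 11.38
position: [0.4597, 0.4151, 0.2973]
tool_rot: [2.108, 2.329, 0.005]
ft_force: [0.4, 0.8, 1.0]
grip_width: 0.574
grip_force: 0.0
```

```bash
cat >> h.py <<'E'
yaw=-.25;N=neckR(yaw);neck0=np.array([.5675,.1178,.2425])-.067*N[:,1]-.055*N[:,2]
E
python3 - <<'E'
from h import *
print(neck0,proj(cam('top'),neck0))
s=get_state();print(s['joint_positions'])
delta(neck0+.08*N[:,2]+.03*N[:,0],toolA(yaw,-np.pi/2))
print(proj(cam('top'),[.466,.35,.09]))
# colour of funnel still in place
E
```

```text
[0.5815 0.0451 0.1974] [[289.7284 232.6561]]
[-0.6097  0.2412 -0.2042  1.4405  0.0487  1.462  -0.7139]
xyz [-373.    64.4   16.6] dr [-0.3695 -0.5324 -1.1822] t 11.38
[[167.9687 286.1517]]
```

{"name": "send_rows", "arguments": {"xyz": [[-20,0,-10],[-60,5,-20],[-100,12,-20],[-140,20,-20],[-180,28,-15],[-220,36,-10],[-260,44,0],[-300,52,8],[-340,60,14],[-373,64,16.6]], "dr": [[-0.037,-0.053,-0.118],[-0.074,-0.106,-0.236],[-0.11,-0.16,-0.354],[-0.148,-0.212,-0.472],[-0.185,-0.266,-0.59],[-0.222,-0.32,-0.71],[-0.26,-0.372,-0.828],[-0.296,-0.426,-0.946],[-0.333,-0.48,-1.064],[-0.3695,-0.5324,-1.182]]}}

```text
time: 12.22
position: [0.5603, 0.047, 0.2773]
tool_rot: [0.434, 2.535, -0.1]
ft_force: [0.5, -0.5, 1.0]
grip_width: 0.569
grip_force: 0.0
```

Run:
```python
from h import *
s=get_state();print(s['position'],s['joint_positions'],s['qd'])
delta(neck0+.08*N[:,2]+.03*N[:,0],toolA(yaw,-np.pi/2))
```

```text
[0.5603 0.047  0.2773] [-0.3695 -0.2268  0.0295  2.059   0.4426  0.8811  0.6824] [ 0.2079 -0.5531  0.6213  0.7166  0.1808 -1.1567  1.8749]
xyz [-1.1  3.4 -2.7] dr [-0.0294 -0.037  -0.0804] t 12.22
```

{"name": "send_rows", "arguments": {"xyz": [[-1,3.4,-2.7],[-1,3.4,-2.7],[-1,3.4,-2.7],[-1,3.4,-2.7],[-1,3.4,-2.7],[-1,3.4,-2.7],[-1,3.4,-2.7],[-1,3.4,-2.7],[-1,3.4,-2.7],[-1,3.4,-2.7]], "dr": [[-0.01,-0.01,-0.02],[-0.01,-0.01,-0.02],[-0.01,-0.01,-0.02],[-0.01,-0.01,-0.02],[-0.01,-0.01,-0.02],[-0.01,-0.01,-0.02],[-0.01,-0.01,-0.02],[-0.01,-0.01,-0.02],[-0.01,-0.01,-0.02],[-0.01,-0.01,-0.02]]}}

```text
time: 13.05
position: [0.5607, 0.0534, 0.2792]
tool_rot: [0.409, 2.532, -0.095]
ft_force: [0.7, -0.1, -0.1]
grip_width: 0.576
grip_force: 0.0
```

Run:
```python
from h import *
s=get_state();im=get_image('wrist');cv2.imwrite('pics/w3.png',im[:,:,::-1]);np.save('w3.npy',np.r_[s['position'],s['tool_rot']])
delta(neck0+.08*N[:,2]+.03*N[:,0],toolA(yaw,-np.pi/2),s);print(s['joint_positions'])
C=cam('wrist',s);print(proj(C,[neck0,neck0+.022*N[:,0],neck0-.022*N[:,0],neck0+.03*N[:,1]]))
cv2.imwrite('pics/w3c.png',cv2.resize(im[90:340,170:470][:,:,::-1],(720,600),interpolation=2))
```

```text
xyz [-1.4 -2.8 -0.3] dr [-0.0198 -0.0306 -0.0643] t 13.05
[-0.3752 -0.2299  0.0248  2.0601  0.444   0.8758  0.6893]
[[313.9163 206.4409]
 [316.5383 245.3297]
 [311.1847 165.9273]
 [368.6577 203.118 ]]
```

View pics/w3c.png

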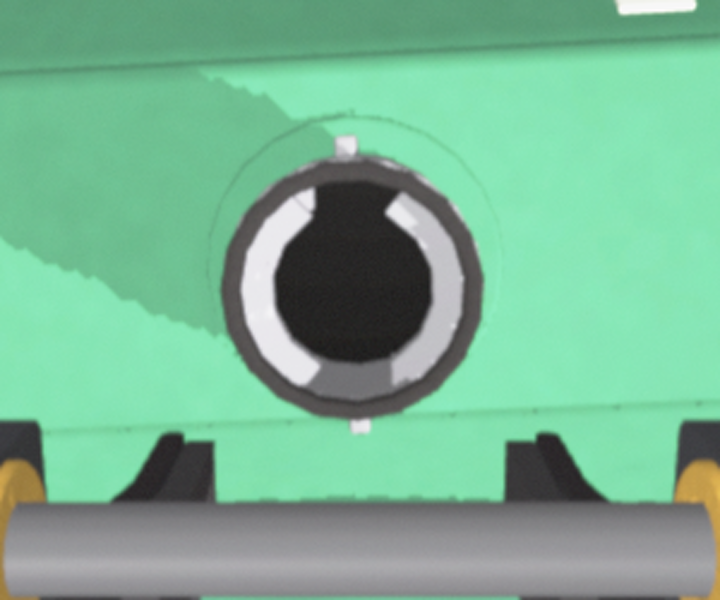

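The filler is clear: seal outer edge spans crop columns 221–483, rows 158–418 (centre full-frame ≈(316.7,210)), slots up/down in image, ribs at crop (346,147) and (361,425). Fit the neck position to this, and locate the cap by colour.

```bash
cat > fit.py <<'E'
from h import *
from scipy.optimize import least_squares
v=np.load('w3.npy');s=dict(position=v[:3],tool_rot=v[3:]);C=cam('wrist',s)
th=np.linspace(0,2*np.pi,181)
def ext(p,r,z,N):
    q=proj(C,p+z*N[:,2]+r*(np.cos(th)[:,None]*N[:,0]+np.sin(th)[:,None]*N[:,1]))
    return np.r_[q.min(0),q.max(0)]
cr=lambda x,y:np.array([170+x/2.4,90+y/2.4])
obs=np.r_[cr(221,158),cr(483,418)];obi=np.r_[cr(241,181),cr(463,402)]
for yw in(-.27,-.25,-.23):
    M=neckR(yw)
    f=least_squares(lambda p:np.r_[ext(p,.03,.006,M)-obs,ext(p,.0255,.006,M)-obi],neck0)
    q=proj(C,[f.x-.0305*M[:,0]-.004*M[:,2],f.x+.0305*M[:,0]-.004*M[:,2]])
    print(yw,f.x,M.T@(f.x-neck0)*1000,f.fun.round(1),'ribdir',np.degrees(np.arctan2(*(q[1]-q[0]))),np.degrees(np.arctan2(15,278)), 'top px',proj(cam('top'),f.x))
t=cv2.imread('pics/top2.png');m=(t[:,:,2]>110)&(t[:,:,1]>100)&(t[:,:,0]<70)
n,l,st,ce=cv2.connectedComponentsWithStats(m.astype(np.uint8))
for i in range(1,n):
    if st[i,4]>60: print(st[i],ce[i],atz(cam('top'),ce[i],.021))
E
python3 fit.py
```

```text
-0.27 [0.5873 0.0449 0.1947] [ 3.091   1.341  -5.5214] [-0.   0.6  0.   0.4 -0.2 -0.4  0.2 -0.6] ribdir 2.82856012377981 3.0885039895749618 top px [[289.8464 230.2175]]
-0.25 [0.5873 0.0449 0.1947] [ 3.1076  1.2569 -5.5   ] [-0.   0.6  0.1  0.4 -0.2 -0.4  0.2 -0.6] ribdir 3.771634830078371 3.0885039895749618 top px [[289.8304 230.2236]]
-0.23 [0.5873 0.0449 0.1948] [ 3.1181  1.1786 -5.4589] [ 0.   0.6  0.1  0.4 -0.2 -0.4  0.1 -0.6] ribdir 4.713947116755829 3.0885039895749618 top px [[289.8105 230.235 ]]
[431 120  16   9 100] [438.85 124.27] [ 0.8899 -0.3572  0.021 ]
[472 123  16   9 101] [479.7921 126.5149] [ 0.8822 -0.4692  0.021 ]
[433 141  26  16 194] [445.7835 147.9278] [ 0.8237 -0.3732  0.021 ]
[457 142  20  16 153] [466.9346 150.0065] [ 0.8171 -0.4306  0.021 ]
[480 143  15  15 115] [487.1304 149.9913] [ 0.8164 -0.4858  0.021 ]
[446 168  15   8 100] [453.19 171.44] [ 0.7585 -0.3903  0.021 ]
[469 169  16   9 102] [476.7941 172.6765] [ 0.7542 -0.4542  0.021 ]
[432 235  19  19 280] [441.2286 244.5107] [ 0.5615 -0.349   0.021 ]
[398 279  27  28 553] [411.264  292.2785] [ 0.4372 -0.2642  0.021 ]
```

```bash
cat >> h.py <<'E'
yaw=-.265;N=neckR(yaw);neck=np.array([.5873,.0449,.1947])
def vert(az): # tool x at azimuth az, z down
    x=np.array([np.cos(az),np.sin(az),0]);z=np.array([0,0,-1.]);return R.from_matrix(np.c_[x,np.cross(z,x),z])
E
python3 - <<'E'
from h import *
delta([.457,-.287,.27],vert(np.radians(131)))
E
```

```text
xyz [  -4.3 -355.8    5.6] dr [0.1753 0.56   0.5196] t 13.1
```

{"name": "send_rows", "arguments": {"xyz": [[0,-20,0],[0,-56,0],[0,-96,0],[0,-136,0],[0,-176,0],[0,-216,2],[-2,-256,3],[-3,-296,5],[-4,-336,6],[-4,-356,6]], "dr": [[0.01,0.03,0.03],[0.03,0.09,0.08],[0.05,0.15,0.14],[0.07,0.21,0.2],[0.09,0.28,0.26],[0.11,0.34,0.32],[0.125,0.4,0.38],[0.14,0.46,0.43],[0.16,0.52,0.48],[0.175,0.56,0.52]], "jaw": 70}}

```text
time: 13.93
position: [0.4548, -0.2929, 0.2701]
tool_rot: [-1.315, -2.853, 0.003]
ft_force: [-0.5, -0.3, -0.0]
grip_width: 0.802
grip_force: 0.0
```

Run:
```python
from h import *
s=get_state();print(s['position'],s['joint_positions'])
delta([.457,-.287,.125],vert(np.radians(131)))
```

```text
[ 0.4548 -0.2929  0.2701] [-0.0721  0.0732  0.6303  1.6975 -0.0418  1.3856  1.2718]
xyz [  3.1   5.8 145.1] dr [-0.0021  0.0001 -0.0085] t 13.93
```

{"name": "send_rows", "arguments": {"xyz": [[0,1,15],[1,3,40],[2,6,70],[3,6,100],[3,6,120],[3,6,135],[3,6,143],[3,6,145],[3,6,145],[3,6,145]], "dr": [[0,0,-0.008],[0,0,-0.008],[0,0,-0.008],[0,0,-0.008],[0,0,-0.008],[0,0,-0.008],[0,0,-0.008],[0,0,-0.008],[0,0,-0.008],[0,0,-0.008]]}}

```text
time: 14.77
position: [0.4602, -0.2814, 0.1255]
tool_rot: [1.291, 2.862, 0.001]
ft_force: [0.5, -0.3, 0.2]
grip_width: 0.8
grip_force: 0.0
```

Run:
```python
from h import *
s=get_state();im=get_image('wrist');cv2.imwrite('pics/w4.png',im[:,:,::-1]);np.save('w4.npy',np.r_[s['position'],s['tool_rot']])
print(s['position'])
C=cam('wrist',s)
print(proj(C,[[.437,-.264,.021],[.437,-.264,.046]]))
i=im.astype(int);m=(i[:,:,0]>90)&(i[:,:,1]>80)&(i[:,:,2]<.45*i[:,:,0]);m[295:]=0
n,l,st,ce=cv2.connectedComponentsWithStats(m.astype(np.uint8))
for k in range(1,n):
    if st[k,4]>200: print(st[k],ce[k])
cv2.imwrite('pics/w4c.png',cv2.resize(im[60:310,170:470][:,:,::-1],(720,600),interpolation=2))
```

```text
[ 0.4602 -0.2814  0.1255]
[[309.0576 194.8342]
 [308.004  201.6263]]
[  251   136   118   122 10469] [309.5323 195.2865]
[113 282  29  13 264] [128.2576 288.7576]
[498 282  29  13 276] [511.7355 289.1159]
```

View pics/w4c.png

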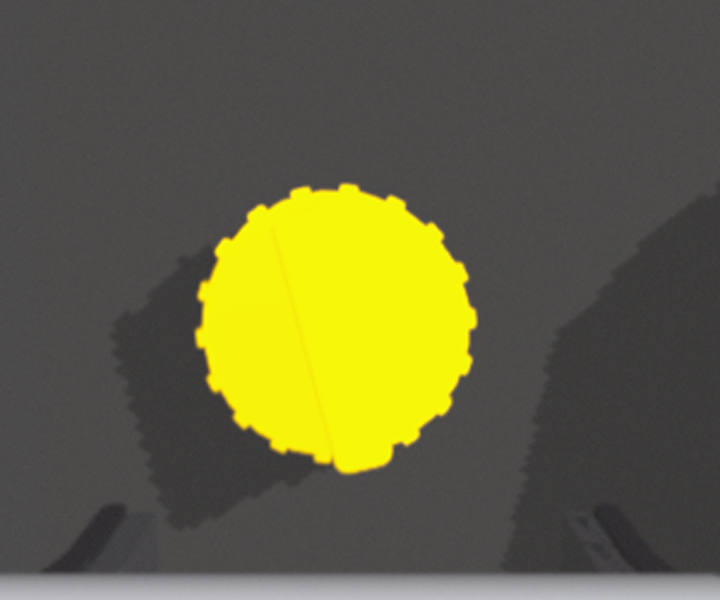

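The cap is at full-frame ≈(310.2,194.6); its bar's left edge runs crop (272,228)→(335,460), bar end at crop (335–392,470).

Run:
```python
from h import *
v=np.load('w4.npy');s=dict(position=v[:3],tool_rot=v[3:]);C=cam('wrist',s)
cr=lambda x,y:(170+x/2.4,60+y/2.4)
for z in(.013,.017,.021): print('c',atz(C,(310.2,194.6),z))
c=atz(C,(310.2,194.6),.019)
for z in(.021,.046):
    a,b=atz(C,cr(272,228),z),atz(C,cr(335,460),z);d=(a-b)[:2];L=np.linalg.norm(d);d/=L
    print(z,'az',np.degrees(np.arctan2(d[1],d[0])),'L',L,'off',np.cross(np.r_[d,0],np.r_[(a-c)[:2],0])[2],'along',(a-c)[:2]@d,(b-c)[:2]@d)
e=atz(C,cr(363,472),.046);print('barend',np.linalg.norm(e[:2]-c[:2]))
```

```text
c [ 0.4381 -0.2644  0.013 ]
c [ 0.4378 -0.2639  0.017 ]
c [ 0.4374 -0.2634  0.021 ]
0.021 az 145.77218702830294 L 0.06126812595853776 off 0.009310321087643486 along 0.026932578142931228 -0.034335547815606535
0.046 az 145.77218702830294 L 0.05511895595156789 off 0.006935415256623913 along 0.027724360517911554 -0.027394595433656334
barend 0.031888867784797624
```

Run:
```python
import bench
print([n for n in dir(bench) if not n.startswith('_')])
print(getattr(bench,'nose_length',None))
from h import *
delta([.4376,-.2636,.060],vert(np.radians(145.8)))
delta([.4376,-.2636,.034],vert(np.radians(145.8)))
```

```text
['MotionError', 'calibration', 'close_job', 'get_image', 'get_state', 'nose_length']
0.017
xyz [28.6 -5.4 65.7] dr [ 0.0014  0.0021 -0.2506] t 14.82
xyz [28.6 -5.4 91.7] dr [ 0.0014  0.0021 -0.2506] t 14.82
```

{"name": "send_rows", "arguments": {"xyz": [[6,-1,10],[14,-3,22],[24,-5,34],[28.6,-5.4,46],[28.6,-5.4,58],[28.6,-5.4,68],[28.6,-5.4,76],[28.6,-5.4,82],[28.6,-5.4,85.5],[28.6,-5.4,85.5]], "dr": [[0,0,-0.08],[0,0,-0.16],[0,0,-0.25],[0,0,-0.25],[0,0,-0.25],[0,0,-0.25],[0,0,-0.25],[0,0,-0.25],[0,0,-0.25],[0,0,-0.25]]}}

```text
time: 15.65
position: [0.4364, -0.2631, 0.0383]
tool_rot: [-0.925, -3.002, -0.0]
ft_force: [-0.4, 0.8, 0.1]
grip_width: 0.806
grip_force: 0.0
```

Run:
```python
from h import *
s=get_state();print(s['position'],s['ft_force']);delta([.4376,-.2636,.0395],vert(np.radians(145.8)))
```

```text
[ 0.4364 -0.2631  0.0383] [-0.4332  0.7616  0.1218]
xyz [-1.3  0.3 -1.2] dr [-0.0001 -0.0009 -0.0008] t 15.65
```

{"name": "send_rows", "arguments": {"xyz": [[-1.3,0.3,-1.2],[-1.3,0.3,-1.2],[-1.3,0.3,-1.2],[-1.3,0.3,-1.2],[-1.3,0.3,-1.2],[-1.3,0.3,-1.2],[-1.3,0.3,-1.2],[-1.3,0.3,-1.2],[-1.3,0.3,-1.2],[-1.3,0.3,-1.2]], "dr": [[0,0,0],[0,0,0],[0,0,0],[0,0,0],[0,0,0],[0,0,0],[0,0,0],[0,0,0],[0,0,0],[0,0,0]], "jaw": 0, "grip_force": 55}}

```text
time: 16.48
position: [0.4378, -0.2636, 0.0402]
tool_rot: [0.925, 3.002, 0.001]
ft_force: [0.1, -0.5, -0.5]
grip_width: 0.153
grip_force: 55.0
```

{"name": "send_rows", "arguments": {"xyz": [[0,0,0],[0,0,0],[0,0,0],[0,0,0],[0,0,-2],[0,0,-8],[0,0,-20],[0,0,-40],[0,0,-60],[0,0,-80]], "dr": [[0,0,0],[0,0,0],[0,0,0],[0,0,0],[0,0,0],[0,0,0],[0,0,0],[0,0,0],[0,0,0],[0,0,0]]}}

```text
time: 17.32
position: [0.4378, -0.2639, 0.1222]
tool_rot: [0.925, 3.001, 0.001]
ft_force: [-0.6, 0.1, -0.8]
grip_width: 0.155
grip_force: 55.0
```

Run:
```python
from h import *
s=get_state();print(s['position'],s['ft_force'],s['grip_width']*87,s['joint_positions']);im=get_image('wrist')
i=im.astype(int);m=(i[:,:,0]>90)&(i[:,:,1]>80)&(i[:,:,2]<.45*i[:,:,0]);m[:,:200]=0;m[:,440:]=0
n,l,st,ce=cv2.connectedComponentsWithStats(m.astype(np.uint8))
for k in range(1,n):
    if st[k,4]>100: print(st[k],ce[k])
print([ (r,np.where(m[r])[0][[0,-1]]) for r in range(230,300,5) if m[r].any()])
# expected: disc far edge at tool x=+34, z: disc top below TCP 18.5mm
c=calibration('wrist');H=np.linalg.inv(c['hand_eye']);f=240/np.tan(np.radians(c['vfov']/2))
for P in([.034,0,.0185],[.034,0,.0265],[.031,0,-.0065]):
    q=H[:3,:3]@P+H[:3,3];print(c['cx']+f*q[0]/q[2],c['cy']+f*q[1]/q[2],f/q[2]/1000)
dst=neck+.06*N[:,2]
delta(dst,toolA(yaw,-np.pi/2))
delta([.45,-.1,.33],toolA(yaw,-np.pi/2))
```

```text
[ 0.4378 -0.2639  0.1222] [-0.5833  0.0874 -0.8344] 13.50412912971625 [-0.0543  0.1264  0.5843  1.9543 -0.0795  1.0821  1.5366]
[ 244  208  152  149 8884] [321.4414 254.4863]
[ 200  339  240   50 5141] [326.2937 373.4295]
[(230, array([263, 376])), (235, array([261, 378])), (240, array([259, 380])), (245, array([255, 384])), (250, array([247, 392])), (255, array([244, 395])), (260, array([246, 393])), (265, array([246, 393])), (270, array([268, 372])), (275, array([268, 371])), (280, array([268, 371])), (285, array([264, 377])), (290, array([270, 375])), (295, array([270, 375]))]
319.1900578520794 212.86046676814186 2.502102617177686
319.19570250992945 209.24908339065078 2.3902770456871085
319.16578009033805 235.22908893809696 2.9155599191399806
xyz [  84.8  328.2 -117.4] dr [-0.1003 -0.5976 -0.3231] t 17.37
xyz [  83.5  142.6 -204. ] dr [-0.1003 -0.5976 -0.3231] t 17.37
```

Cap is held and centred (far disc edge at row 208 vs. expected 208; columns symmetric). Carry it to the filler.

{"name": "send_rows", "arguments": {"xyz": [[3,5,-20],[8,20,-50],[16,45,-80],[26,75,-105],[38,110,-122],[50,148,-130],[62,186,-132],[72,224,-132],[82,262,-131],[90,298,-130]], "dr": [[0,-0.02,-0.01],[-0.01,-0.06,-0.03],[-0.02,-0.12,-0.06],[-0.03,-0.18,-0.1],[-0.04,-0.25,-0.14],[-0.05,-0.32,-0.18],[-0.06,-0.4,-0.22],[-0.08,-0.47,-0.25],[-0.09,-0.54,-0.29],[-0.1,-0.598,-0.323]]}}

```text
time: 18.2
position: [0.5329, 0.0227, 0.2495]
tool_rot: [0.345, 2.515, -0.11]
ft_force: [-0.2, -1.1, -1.0]
grip_width: 0.155
grip_force: 55.0
```

Run:
```python
from h import *
s=get_state();print(s['position'],s['joint_positions'])
delta(neck+.070*N[:,2],toolA(yaw,-np.pi/2))
```

```text
[0.5329 0.0227 0.2495] [-0.0993 -0.3016 -0.1663  2.183   0.3706  0.7592  0.8211]
xyz [-6.6 35.7  1.4] dr [-0.0058 -0.0037 -0.0057] t 18.2
```

{"name": "send_rows", "arguments": {"xyz": [[-1,8,0],[-3,18,1],[-5,28,1],[-6.6,34,1.4],[-6.6,35.7,1.4],[-6.6,35.7,1.4],[-6.6,35.7,1.4],[-6.6,35.7,1.4],[-6.6,35.7,1.4],[-6.6,35.7,1.4]], "dr": [[-0.005,-0.004,-0.005],[-0.005,-0.004,-0.005],[-0.005,-0.004,-0.005],[-0.005,-0.004,-0.005],[-0.005,-0.004,-0.005],[-0.005,-0.004,-0.005],[-0.005,-0.004,-0.005],[-0.005,-0.004,-0.005],[-0.005,-0.004,-0.005],[-0.005,-0.004,-0.005]]}}

```text
time: 19.03
position: [0.5476, 0.0582, 0.2517]
tool_rot: [0.328, 2.517, -0.102]
ft_force: [0.6, 0.1, -0.4]
grip_width: 0.154
grip_force: 55.0
```

```bash
cat > st.py <<'E'
from h import *
s=get_state();p=N.T@(s['position']-neck)*1000;f=N.T@s['ft_force']
print('tcp in neck',p.round(1),'cap org z',round(p[2]-40.2,1),'F neck',f.round(1),'q',s['joint_positions'].round(2),'jaw',round(s['grip_width']*87,1),'t',s['time'])
print('Mneck',(N.T@s['torque']).round(2))
import sys
delta(neck+float(sys.argv[1])/1000*N[:,2],toolA(yaw,float(sys.argv[2])))
E
python3 st.py 52 -1.5708
python3 - <<'E'
from h import *
s=get_state();im=get_image('wrist');C=cam('wrist',s)
cv2.imwrite('pics/w5.png',im[60:300,190:450][:,:,::-1])
print(proj(C,[neck-.0305*N[:,0]-.004*N[:,2],neck-.03*N[:,0]+.006*N[:,2]]))
E
```

```text
tcp in neck [-1.5  2.5 70.6] cap org z 30.4 F neck [ 0.2  0.3 -0.6] q [-0.12 -0.25 -0.22  2.14  0.4   0.77  0.75] jaw 13.4 t 19.0333
Mneck [0.03 0.74 0.02]
xyz [-1.6 -2.5 18.6] dr [ 0.0036 -0.0045  0.0046] t 19.03
[[314.7306 203.6556]
 [314.5966 207.8182]]
```

{"name": "send_rows", "arguments": {"xyz": [[-0.5,-1,3],[-1,-2,7],[-1.6,-2.5,12],[-1.6,-2.5,16],[-1.6,-2.5,18.6],[-1.6,-2.5,18.6],[-1.6,-2.5,18.6],[-1.6,-2.5,18.6],[-1.6,-2.5,18.6],[-1.6,-2.5,18.6]], "dr": [[0.004,-0.004,0.005],[0.004,-0.004,0.005],[0.004,-0.004,0.005],[0.004,-0.004,0.005],[0.004,-0.004,0.005],[0.004,-0.004,0.005],[0.004,-0.004,0.005],[0.004,-0.004,0.005],[0.004,-0.004,0.005],[0.004,-0.004,0.005]]}}

```text
time: 19.92
position: [0.5587, 0.0535, 0.2376]
tool_rot: [0.334, 2.512, -0.105]
ft_force: [-0.3, 0.1, -1.6]
grip_width: 0.158
grip_force: 55.0
```

```bash
python3 st.py 42 -1.5708
```

```text
tcp in neck [ 0.2  0.8 52.3] cap org z 12.1 F neck [-1.2  0.1 -1.1] q [-0.11 -0.22 -0.22  2.14  0.43  0.73  0.72] jaw 13.8 t 19.9167
Mneck [ 0.04  0.69 -0.01]
xyz [ 0.2 -0.8 10.3] dr [0.0004 0.     0.0005] t 19.92
```

{"name": "send_rows", "arguments": {"xyz": [[0.1,-0.4,2],[0.2,-0.8,4],[0.2,-0.8,6],[0.2,-0.8,7.5],[0.2,-0.8,9],[0.2,-0.8,10],[0.2,-0.8,11],[0.2,-0.8,12],[0.2,-0.8,13],[0.2,-0.8,13]], "dr": [[0,0,0],[0,0,0],[0,0,0],[0,0,0],[0,0,0],[0,0,0],[0,0,0],[0,0,0],[0,0,0],[0,0,0]]}}

```text
time: 20.75
position: [0.5655, 0.0507, 0.2267]
tool_rot: [0.334, 2.512, -0.106]
ft_force: [-2.3, 0.3, -0.1]
grip_width: 0.157
grip_force: 55.0
```

```bash
python3 st.py 34 -1.5708
```

```text
tcp in neck [-0.2 -0.1 39.2] cap org z -1.0 F neck [-1.9 -0.3  1.3] q [-0.1  -0.19 -0.22  2.15  0.44  0.71  0.71] jaw 13.7 t 20.75
Mneck [-0.1   0.96 -0.05]
xyz [-0.2  0.1  5.2] dr [ 0.0001 -0.0004  0.0005] t 20.75
```

{"name": "send_rows", "arguments": {"xyz": [[0,0,0.5],[0,0,1],[0,0,1.5],[0,0,2],[0,0,2.5],[0,0,3],[0,0,3.5],[0,0,4],[0,0,4],[0,0,4]], "dr": [[0,0,0],[0,0,0],[0,0,0],[0,0,0],[0,0,0],[0,0,0],[0,0,0],[0,0,0],[0,0,0],[0,0,0]]}}

```text
time: 21.58
position: [0.5676, 0.0502, 0.2236]
tool_rot: [0.334, 2.512, -0.106]
ft_force: [-7.0, 1.4, 4.3]
grip_width: 0.156
grip_force: 55.0
```

```bash
python3 st.py 30 -1.5708
```

```text
tcp in neck [-0.2 -0.1 35.4] cap org z -4.8 F neck [-3.4 -0.5  7.6] q [-0.1  -0.18 -0.22  2.15  0.45  0.7   0.71] jaw 13.6 t 21.5833
Mneck [-0.26  1.26 -0.04]
xyz [-0.2  0.1  5.4] dr [-0.     -0.0004  0.0005] t 21.58
```

{"name": "send_rows", "arguments": {"xyz": [[0.3,0,0.5],[0.6,0,1],[0.8,0,1.5],[0.8,0,2],[0.8,0,2.5],[0.8,0,3],[0.8,0,3],[0.8,0,3],[0.8,0,3],[0.8,0,3]], "dr": [[0,0,0],[0,0,0],[0,0,0],[0,0,0],[0,0,0],[0,0,0],[0,0,0],[0,0,0],[0,0,0],[0,0,0]]}}

```text
time: 22.42
position: [0.5681, 0.0501, 0.2229]
tool_rot: [0.335, 2.511, -0.107]
ft_force: [-23.7, 0.5, 20.2]
grip_width: 0.155
grip_force: 55.0
```

```bash
python3 st.py 30 -1.5708
```

```text
tcp in neck [-0.1 -0.  34.6] cap org z -5.6 F neck [-7.3 -5.7 29.8] q [-0.1  -0.18 -0.22  2.15  0.45  0.7   0.7 ] jaw 13.5 t 22.4167
Mneck [-1.22  2.39  0.  ]
xyz [-0.1  0.   4.6] dr [-0.001   0.0008  0.0002] t 22.42
```

Soft seal then a hard bottom, as expected: the lugs are through and the cap is home. Ease to ~15 N and turn clockwise.

{"name": "send_rows", "arguments": {"xyz": [[-0.4,0,-0.7],[-0.5,0,-1.4],[-0.5,0,-1.4],[-0.5,0,-1.4],[-0.5,0,-1.4],[-0.5,0,-1.4],[-0.5,0,-1.4],[-0.5,0,-1.4],[-0.5,0,-1.4],[-0.5,0,-1.4]], "dr": [[0,0,0],[0,0,0],[0,0,0.03],[0,0,0.07],[0,0,0.12],[0,0,0.18],[0,0,0.24],[0,0,0.3],[0,0,0.36],[0,0,0.4]]}}

```text
time: 23.25
position: [0.569, 0.0509, 0.2237]
tool_rot: [0.826, 2.391, 0.057]
ft_force: [-7.7, 1.5, 8.4]
grip_width: 0.157
grip_force: 55.0
```

```bash
python3 st.py 34.6 -1.1708
```

```text
tcp in neck [ 0.9  1.  34.7] cap org z -5.5 F neck [-1.6 -0.6 11.4] q [-0.05 -0.18 -0.26  2.14  0.44  0.69  0.31] jaw 13.6 t 23.25
Mneck [-0.16  1.24  0.26]
xyz [ 0.4 -1.3  0.1] dr [ 0.0025  0.0014 -0.0012] t 23.25
```

{"name": "send_rows", "arguments": {"xyz": [[0,0,0.3],[0,0,0.3],[0,0,0.3],[0,0,0.3],[0,0,0.3],[0,0,0.3],[0,0,0.3],[0,0,0.3],[0,0,0.3],[0,0,0.3]], "dr": [[0,0,0.07],[0,0,0.15],[0,0,0.23],[0,0,0.31],[0,0,0.39],[0,0,0.47],[0,0,0.55],[0,0,0.63],[0,0,0.71],[0,0,0.78]]}}

```text
time: 24.08
position: [0.5693, 0.051, 0.2238]
tool_rot: [1.7, 1.925, 0.362]
ft_force: [-9.7, 1.6, 10.2]
grip_width: 0.156
grip_force: 55.0
```

```bash
python3 st.py 34.6 -0.3908
```

```text
tcp in neck [ 1.2  1.1 34.7] cap org z -5.5 F neck [-2.2 -1.  14. ] q [ 0.04 -0.18 -0.34  2.14  0.41  0.68 -0.44] jaw 13.6 t 24.0833
Mneck [-0.32  1.24  0.34]
xyz [-0.6 -1.5  0.1] dr [ 0.0034 -0.0005 -0.0019] t 24.08
```

{"name": "send_rows", "arguments": {"xyz": [[0,0,0],[0,0,0],[0,0,0],[0,0,0],[0,0,0],[0,0,0],[0,0,0],[0,0,0],[0,0,0],[0,0,0]], "dr": [[0,0,0.06],[0,0,0.12],[0,0,0.18],[0,0,0.22],[0,0,0.26],[0,0,0.3],[0,0,0.33],[0,0,0.36],[0,0,0.36],[0,0,0.36]]}}

```text
time: 24.92
position: [0.568, 0.0518, 0.2227]
tool_rot: [2.042, 1.621, 0.489]
ft_force: [-15.2, 3.4, 11.7]
grip_width: 0.156
grip_force: 55.0
```

```bash
python3 st.py 34.6 -0.0308
```

```text
tcp in neck [-0.7  1.6 34.7] cap org z -5.5 F neck [-6.  -0.7 18.5] q [ 0.09 -0.18 -0.38  2.14  0.4   0.68 -0.79] jaw 13.6 t 24.9167
Mneck [-0.22  2.2   0.94]
xyz [-1.7  0.6  0.1] dr [ 0.0005 -0.001   0.0052] t 24.92
```

Torque jumped to 0.94 Nm at ~88° commanded: the stop. Unload and release.

{"name": "send_rows", "arguments": {"xyz": [[0,0,-0.5],[0,0,-1],[0,0,-1.5],[0,0,-1.5],[0,0,-1.5],[0,0,-1.5],[0,0,-1.5],[0,0,-1.5],[0,0,-1.5],[0,0,-1.5]], "dr": [[0,0,0],[0,0,0],[0,0,0],[0,0,0],[0,0,0],[0,0,0],[0,0,0],[0,0,0],[0,0,0],[0,0,0]]}}

```text
time: 25.75
position: [0.5678, 0.0518, 0.2228]
tool_rot: [2.044, 1.62, 0.491]
ft_force: [-4.0, 4.7, 1.8]
grip_width: 0.16
grip_force: 55.0
```

```bash
python3 st.py 34.6 -0.0308
```

```text
tcp in neck [-0.7  1.5 34.8] cap org z -5.4 F neck [-3.1  3.5  4.4] q [ 0.09 -0.18 -0.38  2.14  0.4   0.68 -0.79] jaw 13.9 t 25.75
Mneck [0.8  1.31 0.93]
xyz [-1.6  0.7  0.2] dr [ 0.0001 -0.0024  0.003 ] t 25.75
```

{"name": "send_rows", "arguments": {"xyz": [[0,0,-0.5],[0,0,-1],[0,0,-1.5],[0,0,-2],[0,0,-2.5],[0,0,-2.5],[0,0,-2.5],[0,0,-2.5],[0,0,-2.5],[0,0,-2.5]], "dr": [[0,0,0],[0,0,0],[0,0,0],[0,0,0],[0,0,0],[0,0,0],[0,0,0],[0,0,0],[0,0,0],[0,0,0]]}}

```text
time: 26.58
position: [0.5669, 0.0518, 0.2239]
tool_rot: [2.045, 1.62, 0.492]
ft_force: [8.1, 4.8, -7.4]
grip_width: 0.155
grip_force: 55.0
```

```bash
python3 st.py 34.6 -0.0308
```

```text
tcp in neck [-0.8  1.3 36.2] cap org z -4.0 F neck [ 1.1  6.7 -9.9] q [ 0.09 -0.19 -0.38  2.14  0.39  0.68 -0.78] jaw 13.5 t 26.5833
Mneck [1.27 0.53 0.91]
xyz [-1.3  0.8  1.6] dr [-0.0001 -0.003   0.0023] t 26.58
```

Rises 1.5 mm then holds against a 10 N pull: locked. Relax and release.

{"name": "send_rows", "arguments": {"xyz": [[0,0,1],[0,0,1],[0,0,1],[0,0,1],[0,0,1],[0,0,1],[0,0,1],[0,0,1],[0,0,1],[0,0,1]], "dr": [[0,0,0],[0,0,0],[0,0,0],[0,0,0],[0,0,0],[0,0,0],[0,0,0],[0,0,0],[0,0,0],[0,0,0]], "jaw": 55}}

```text
time: 27.42
position: [0.5668, 0.0503, 0.2241]
tool_rot: [2.047, 1.617, 0.489]
ft_force: [-1.0, 0.6, -1.0]
grip_width: 0.627
grip_force: 0.0
```

{"name": "send_rows", "arguments": {"xyz": [[0,0,-3],[0,0,-8],[0,0,-15],[0,0,-24],[0,0,-34],[0,0,-44],[0,0,-52],[0,0,-58],[0,0,-60],[0,0,-60]], "dr": [[0,0,0],[0,0,0],[0,0,0],[0,0,0],[0,0,0],[0,0,0],[0,0,0],[0,0,0],[0,0,0],[0,0,0]]}}

```text
time: 28.25
position: [0.5335, 0.0598, 0.2745]
tool_rot: [2.046, 1.617, 0.491]
ft_force: [-0.6, 0.5, 0.0]
grip_width: 0.633
grip_force: 0.0
```

```bash
python3 st.py 70 -0.0308
python3 - <<'E'
from h import *
im=get_image('top');cv2.imwrite('pics/top3.png',im[:,:,::-1]);i=im.astype(int);a=cv2.imread('pics/top0.png')[:,:,::-1].astype(int)
m=(i[:,:,0]>110)&(i[:,:,1]>100)&(i[:,:,2]<70)
n,l,st,ce=cv2.connectedComponentsWithStats(m.astype(np.uint8))
for k in range(1,n):
    if st[k,4]>60 and st[k,1]>190: print(st[k],ce[k])
nn=neck+.006*N[:,2];print('cap disc exp',proj(cam('top'),nn+.011*N[:,2]))
# funnel bowl (bright) in tray
w=(i[240:330,125:222].min(2)>165);ys,xs=np.nonzero(w);print('funnel px',w.sum(),xs.mean()+125,ys.mean()+240)
b=cv2.imread('pics/top2.png')[:,:,::-1].astype(int);print('tray region change vs release',np.abs(i-b)[250:320,150:215].mean(), 'jug/drop change',np.abs(i-a)[155:210,140:198].mean(),np.abs(i-a)[280:300,458:482].mean())
E
```

```text
tcp in neck [ 0.1  0.3 97.3] cap org z 57.1 F neck [-0.6  0.3  0.5] q [-0.08 -0.3  -0.26  2.13  0.36  0.82 -0.76] jaw 55.1 t 28.25
Mneck [-0.04  0.78  0.04]
xyz [-0.3 -0.1 27.3] dr [ 0.0008 -0.0013  0.0005] t 28.25
[276 219  29  26 246] [291.4024 226.9309]
[432 235  19  19 279] [441.2545 244.4875]
cap disc exp [[288.4718 233.752 ]]
funnel px 918 166.5751633986928 283.8267973856209
tray region change vs release 6.107106227106227 jug/drop change 1.526959247648903 4.824305555555555
```

Run:
```python
import cv2,numpy as np
L=[cv2.imread(f'pics/top{k}.png').astype(int) for k in(0,2,3)]
for i in L:
    w=i[245:325,140:205].min(2)>165;ys,xs=np.nonzero(w);print('fun',w.sum(),(xs.min()+140,xs.max()+140,ys.min()+245,ys.max()+245) if w.sum() else '')
    w=i[275:305,450:490].min(2)>120;ys,xs=np.nonzero(w);print('drop',w.sum(),xs.mean()+450,ys.mean()+275)
    w=i[155:212,140:200].min(2)>130;ys,xs=np.nonzero(w);print('jug',w.sum(),xs.mean()+140,ys.mean()+155)
```

```text
fun 0 
drop 100 468.34 289.0
jug 1563 164.49072296865003 173.76967370441457
fun 620 (np.int64(141), np.int64(187), np.int64(267), np.int64(307))
drop 101 468.36633663366337 288.96039603960395
jug 1625 164.9876923076923 174.49107692307692
fun 876 (np.int64(140), np.int64(188), np.int64(267), np.int64(307))
drop 92 468.6304347826087 288.75
jug 1589 164.7098804279421 174.05160478288232
```

Funnel unmoved since release (same extents 267–307 rows, right edge 187–188), the others untouched, cap locked, robot clear.

```bash
python3 -c "
from bench import *
print(close_job())"
```

```text
the job is handed in; nothing more can be done
None
```

The job is handed in at about 28 s of the 67 s: the funnel stands upright in the drip tray, the cap is turned to its stop and held against a 10 N pull, the jug, screw cap and dropper bottle did not move, and the one doubt is that joint 2 read up to 0.0016 rad past its −0.3 limit twice (−0.3007 and −0.3016) with no fault reported.

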